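Weigh a turned part on the workshop balance

TASK

A steel part is weighing down one pan of the balance; bring the beam level by loading the empty pan with the flat steel bar and whichever one of the two knobbed weights makes up the part's weight. Draw the bar by its projecting end clear of the low grey rack and let it lie on the bench, then take it afresh by its middle and lay it flat on the pan, and stand the knobbed weight upright on the pan too. Set things down rather than dropping them, and leave the steel parts and everything else where they are.

Things in the scene. Friction and masses are not known exactly. Their poses are not given: they have to be found in the camera images.
- balance: Grey-based two-pan counter balance, fixed. Origin: centre of its underside. Beam along its y axis at 60 mm height; a pan on each end, 150 mm from the middle: the empty one at +y, the loaded one at -y. A thin pointer before a white plate (70 mm wide, top at 135 mm) at the middle shows the tilt. Pans always stay horizontal; where a thing lies on a pan does not change the reading.
- beam (a joint): Tilt of the beam, rad. 0 = level; positive = the empty (+y) pan is high. Stops at +0.095 and -0.095 (pan 14 mm above or below its level height). Starts at +0.095. Lightly sprung and damped: it swings about a second before it rests; 50 g of difference already takes it to a stop.
- free_pan_top (a point): Centre of the upper face of the empty pan, a flat steel plate without rim, 200 mm (balance x) by 130 mm (balance y), 5 mm thick. Upper face 85 mm above the bench when level, 99 mm at the start.
- load_pan_top (a point): Centre of the upper face of the loaded pan, same size; 71 mm above the bench at the start.
- rack: Low grey plastic rack, fixed, with three pigeonholes side by side that open to its -x side; 120 mm deep (x), 206 mm wide (y), 55 mm high with a closed roof. Origin: centre of its underside. The bar is in the middle one (62 mm wide, 50 mm high, no floor); the side ones hold dark rods that do not project.
- rack_mouth (a point): Middle of the front face of the rack, at bench height, in the middle pigeonhole's mouth. Its axes are the rack's: -x points straight out.
- bar: Flat steel bar, 160 mm long (its x), 26 mm wide (y), 12 mm thick (z), 400 g. Origin: centre of its underside. It starts flat on the bench, about half inside the rack, its end projecting 60 to 80 mm out of the mouth.
- big_weight: Larger knobbed brass weight, standing upright, 350 g. Cylinder 34 mm in diameter up to 46 mm height, then a neck and a knob 26 mm in diameter, 70 mm high in all. Origin: centre of its underside, z up.
- small_weight: Smaller knobbed brass weight, standing upright, 200 g. Cylinder 26 mm in diameter up to 40 mm height, then a neck and a knob 20 mm in diameter, 60 mm high in all. Origin: centre of its underside, z up.
- hub: Steel flanged hub, 750 g: disc 90 mm in diameter, 11 mm thick, with a boss 40 mm in diameter to 34 mm height. Origin: centre of its underside. It is either the part on the loaded pan or the spare on the wooden block.
- pulley: Steel grooved belt pulley, 600 g: 72 mm in diameter, 30 mm high, groove round its edge. Origin: centre of its underside. The other of the two: on the loaded pan or on the block.
- block: Fixed wooden block, 110 by 110 mm, 71 mm high, that carries the spare part. Origin: centre of its underside.
- tape: Bystander: black tape roll lying flat, 64 mm in diameter, 22 mm high. Origin: centre of its underside.
- wrench: Bystander: steel wrench lying flat, 170 mm long along its x.
- screwdriver: Bystander: screwdriver lying, 190 mm long along its x.
- spray_can: Bystander: upright can with a blue label, 64 mm in diameter, 160 mm high.
- jar: Bystander: glass jar with black lid, 70 mm in diameter, 85 mm high.
- mug: Bystander: white mug, 80 mm in diameter, 90 mm high, handle at its +y.

How it is judged:
By the outcome, as a careful person would: the job done as asked, in the order asked, and still so for the second after the job is handed in, with the robot touching nothing.
It also fails if it takes over 72 s, if anything falls off the work surface, if the arm or the gripper's body presses on something with over 40 N, if the wrist force passes 120 N, or if a joint passes its speed limit or range.

ROBOT

A 6-joint arm with a two-finger parallel gripper is mounted at the origin on the work surface. World frame = base frame: x ahead of the robot, y to its left, z up, the work surface at z = 0. Lengths are in m, angles in rad, forces in N, time in s.
With the tool pointing down it reaches from about 0.375 to 0.925 m from the base axis. Payload 5.7 kg.
Tool frame: the origin (TCP) lies at the very end of the fingers, on their centre line; the grasp point (between the pads) lies 19 mm behind it (env.grip_depth is the z of the grasp point in the tool frame, in m); z points along the fingers, y is the line along which they close (so a half turn about z gives the same grasp; the last joint's range is limited). The gripper opens to 88 mm and grips with 3 to 60 N. Pads are 20 mm wide; open, the fingers measure 115 mm over their backs; the gripper's body (75 mm by 178 mm) begins 61 mm behind the grasp point.
Start: joints at [-0.115, 0.359, 1.51, -0, 1.272, -0.115], TCP at [0.6, -0, 0.223] pointing down, gripper open.
Joint ranges: [-2.97, 2.97], [-1.01, 2.36], [0.21, 2.38], [-0.96, 4.11], [0.2, 2.71], [-2.98, 2.98]. Speed limits (rad/s): [2.39, 2.39, 3.14, 3.14, 3.14, 3.14].

INTERFACE

Orientations are given as [roll, pitch, yaw] about the fixed x, y, z axes, in that order (R = Rz(yaw) Ry(pitch) Rx(roll)).
In Python, from bench import env, cams, job gives the robot as it stands.
- The arm moves only by the shell command python3 -m jog 'ROWS' [FORCE]. ROWS is 1 to 10 rows, one to a line, with the numbers parted by commas; each row has 7 numbers: the opening from 0.0 (shut) to 1.0 (fully open), then dx, dy, dz in units of 25 mm, then a rotation vector rx, ry, rz in units of 0.1 rad; each row is the pose to reach, as a shift and turn from the pose commanded when the command began, along the tool's axes at that moment; what a row does not reach only later rows make up. A row lasts 1/12 s, in which the tool goes at most 0.0417 m and 0.125 rad, less where a joint would pass 70% of its speed; a pose out of reach is approached as far as the arm can. The fingers move at their own pace and stop on an object; FORCE is the grip in N (left out, the last holds). Time passes only in rows, so rows that do not move let the fingers close. It prints the time, the measured TCP pose, the force, the opening and the grip force at its end. Input that does not fit is refused with a message, and nothing moves.
- env.sense(): the state, without advancing time (a new reading comes with each control period).
- cams.grab_frame(name): name is "scene" or "side" or "wrist"; returns (picture, depth): 480x640x3 uint8, blue, green, red; 480x640 float32, m along the optical axis (not along the pixel's ray), 0 where there is no reading.
- cams.calibration(name): a dict with "mtx" (3x3 intrinsics, pixels), "D" ([k1, k2, p1, p2, k3] as OpenCV has them; the pictures are not rectified), "R" (3x3) and "t" (3): a world point X has camera coordinates R X + t; the wrist camera has in their place "hand_eye" (4x4, takes a point from camera to tool coordinates, whose origin is the TCP and whose axes are the flange's). Camera axes: x right, y down, z forward; pixel columns grow to the right and rows downward; lengths in m; the calibration is good to about 2 mm. A picture is of the moment at which its call begins: read the wrist's pose just before it. calibration takes no time and is no camera call.
- job.finish_job(): hands the job in; it is judged then, once.
The state is a dict: "time": time; "qpos": joint angles; "dq": joint speeds; "joint_torque": joint torques, N m; "position": TCP position; "orientation": TCP orientation; "contact_force": force on the tool from outside, world axes, zero at the start; "torque": the same for the moment, N m; "opening": opening from 0.0 (shut) to 1.0 (fully open); "gripper_force": force on a finger pad.
Only numpy, scipy, OpenCV 4.12 (cv2) and the standard library are available. Lean on these libraries where they do the work, as an engineer would, in place of code of your own. Each camera call takes 0.05 s, during which the arm holds its last target. There are 200 camera calls.

## Working session

There is one attempt and no reset: what is moved stays moved. The work goes in short steps, Python scripts to look and compute and a shell command to move; the robot and the scene stay as the last step left them, time stands still between calls to the robot, and variables do not carry over. Pictures are saved under pics/ and viewed, at most 10 in all, crops included, and the job is handed in when it is done.

```bash
ls; mkdir -p pics
python3 - <<'E'
from bench import env,cams,job
import cv2,numpy as np
for n in ("scene","side"):
    p,d=cams.grab_frame(n); cv2.imwrite(f"pics/{n}0.png",p); np.save(f"pics/{n}0.npy",d)
    c=cams.calibration(n); print(n,c["mtx"].round(1).tolist(),np.round(c["D"],4).tolist(),(-c["R"].T@c["t"]).round(3))
print(env.sense(),env.grip_depth)
print(cams.calibration("wrist"))
E
```

```text
pics
scene [[463.9, 0.0, 314.6], [0.0, 463.9, 244.2], [0.0, 0.0, 1.0]] [-0.0048, 0.0, 0.0, 0.0, 0.0] [ 1.217 -0.489  0.815]
side [[459.6, 0.0, 325.8], [0.0, 459.6, 237.1], [0.0, 0.0, 1.0]] [-0.0041, 0.0, 0.0, 0.0, 0.0] [ 0.098 -0.852  0.648]
{'time': 0.1, 'qpos': array([-1.15098726e-01,  3.59428203e-01,  1.51130629e+00, -8.18783017e-06,
        1.27250540e+00, -1.15126930e-01]), 'dq': array([ 0.00172944, -0.00176883, -0.00264398,  0.00049636, -0.00044384,
       -0.00018439]), 'joint_torque': array([-1.00573943e-03, -5.16363215e+01, -2.71407151e+01,  6.75204420e-02,
        2.75516213e-02, -3.27900011e-05]), 'position': array([5.99383543e-01, 6.13611445e-05, 2.21903316e-01]), 'orientation': array([-3.13995542e+00, -1.81452075e-04,  1.57082679e+00]), 'contact_force': array([0.04567463, 0.82736179, 0.05759982]), 'torque': array([ 0.00645655, -0.05348852,  0.02370201]), 'gripper_force': 0.0, 'opening': 1.0018567189765222} -0.0187
{'mtx': array([[342.11200465,   0.        , 320.01772805],
       [  0.        , 342.11200465, 237.26340737],
       [  0.        ,   0.        ,   1.        ]]), 'D': array([-0.06065583,  0.        ,  0.        ,  0.        ,  0.        ]), 'hand_eye': array([[-1.11261267e-03, -9.61335939e-01, -2.75376059e-01,
         7.42985367e-02],
       [ 9.99998849e-01, -1.35375514e-03,  6.85615446e-04,
        -6.16041955e-04],
       [-1.03189852e-03, -2.75374979e-01,  9.61336339e-01,
        -1.61060551e-01],
       [ 0.00000000e+00,  0.00000000e+00,  0.00000000e+00,
         1.00000000e+00]])}
```

View pics/scene0.png

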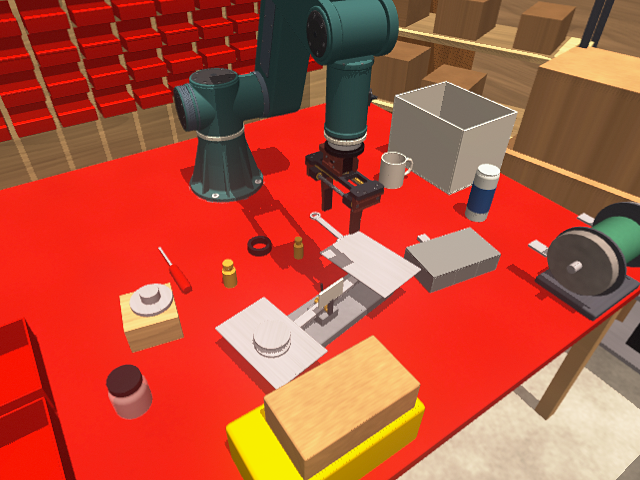

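View pics/side0.png

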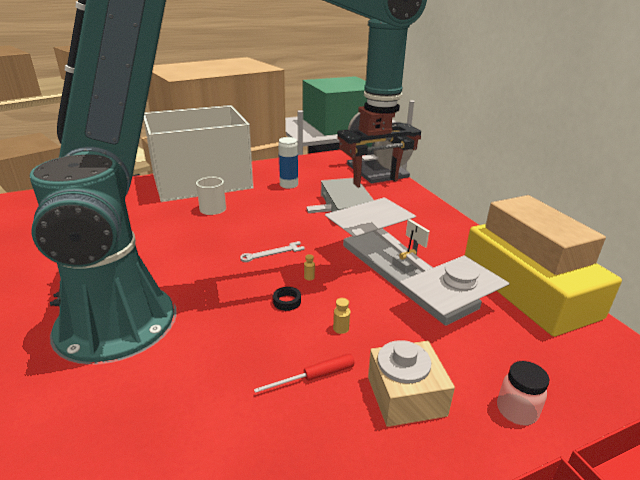

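The scene view shows a smooth disc without a boss, the pulley (600 g), on the loaded pan at about (272,338). The hub with its boss is on the block at (150,297). So I need the bar plus the small weight: scene (298,248), side (309,268). The bar's end is at scene (424,238), side (318,209). I'll triangulate these.

```bash
cat > h.py <<'E'
from bench import env,cams,job
import cv2,numpy as np
from scipy.spatial.transform import Rotation as Rot
def cam(name,s=None):
    c=cams.calibration(name)
    if name=="wrist":
        R=Rot.from_euler("xyz",s["orientation"]).as_matrix(); H=c["hand_eye"]
        Rw=R@H[:3,:3]; o=R@H[:3,3]+s["position"]
    else: Rw=c["R"].T; o=-c["R"].T@c["t"]
    return c["mtx"],c["D"],Rw,o
def ray(k,uv):
    K,D,Rw,o=k
    n=cv2.undistortPoints(np.array([[uv]],float),K,np.array(D)).reshape(2)
    return o,Rw@np.array([n[0],n[1],1.])
def dep(k,d,uv):
    o,v=ray(k,uv); u,w=map(int,uv); p=d[w-1:w+2,u-1:u+2]; return o+v*np.median(p[p>0])
def onz(k,uv,z):
    o,v=ray(k,uv); return o+v*(z-o[2])/v[2]
def tri(k1,a,k2,b):
    (o1,v1),(o2,v2)=ray(k1,a),ray(k2,b)
    s=np.linalg.lstsq(np.c_[v1,-v2],o2-o1,rcond=None)[0]
    p,q=o1+s[0]*v1,o2+s[1]*v2; return (p+q)/2,np.linalg.norm(p-q)
def cloud(k,d,box):
    x0,y0,x1,y1=box; K,D,Rw,o=k
    uu,vv=np.meshgrid(np.arange(x0,x1),np.arange(y0,y1)); uv=np.c_[uu.ravel(),vv.ravel()].astype(float)
    n=cv2.undistortPoints(uv[:,None],K,np.array(D)).reshape(-1,2); z=d[y0:y1,x0:x1].ravel()
    P=o+(np.c_[n,np.ones(len(n))]*z[:,None])@Rw.T
    return P[z>0]
E
python3 - <<'E'
from h import *
np.set_printoptions(precision=4,suppress=True)
ks,kd=cam("scene"),cam("side")
ds,dd=np.load("pics/scene0.npy"),np.load("pics/side0.npy")
for n,a,b in [("small knob",(298,240),(309.5,258)),("big knob",(229,264),(342.5,302)),("bar end",(424,238),(310,209)),("pulley",(272,338),(461,272))]:
    print(n,tri(ks,a,kd,b),dep(ks,ds,a),dep(kd,dd,b))
def rect(P,lo,hi):
    P=P[(P[:,2]>lo)&(P[:,2]<hi)]; r=cv2.minAreaRect(P[:,:2].astype(np.float32)); return len(P),np.median(P[:,2]),r,cv2.boxPoints(r).tolist()
for nm,k,d,b in [("pan s",ks,ds,(322,228,424,300)),("pan d",kd,dd,(322,194,418,238)),("lpan s",ks,ds,(212,294,330,390))]:
    print(nm,rect(cloud(k,d,b),.085 if nm[0]=='p' else .06,.115 if nm[0]=='p' else .08))
for nm,k,d,b in [("rack s",ks,ds,(400,226,504,292)),("rack d",kd,dd,(318,176,376,212))]:
    print(nm,rect(cloud(k,d,b),.045,.065))
for nm,k,d,b in [("bar s",ks,ds,(415,230,436,246)),("bar d",kd,dd,(300,200,334,216))]:
    print(nm,rect(cloud(k,d,b),.007,.018))
for nm,p,f in (("S","scene",(270,190,510,300)),("D","side",(230,160,430,300))):
    im=cv2.imread(f"pics/{p}0.png"); cv2.imwrite(f"pics/{nm}c.png",cv2.resize(im[f[1]:f[3],f[0]:f[2]],(780,int(780*(f[3]-f[1])/(f[2]-f[0]))),interpolation=2))
E
```

```text
small knob (array([ 0.4346, -0.0028,  0.0558]), np.float64(0.0006102028313852559)) [ 0.4382 -0.0052  0.059 ] [ 0.4322 -0.0086  0.0601]
big knob (array([ 0.4308, -0.1947,  0.066 ]), np.float64(0.0016258389894879513)) [ 0.4362 -0.1971  0.0703] [ 0.4282 -0.1987  0.0706]
bar end (array([0.5664, 0.3262, 0.0059]), np.float64(0.0009209103308235934)) [0.5703 0.3212 0.0102] [0.5615 0.3144 0.0128]
pulley (array([ 0.6961, -0.2271,  0.0912]), np.float64(0.005097523163897889)) [ 0.7037 -0.2324  0.0992] [ 0.6858 -0.235   0.1013]
pan s (3421, np.float64(0.09876862710503986), ((0.640790581703186, 0.015365265309810638), (0.20220880210399628, 0.23781698942184448), 9.479736328125), [[0.5214828252792358, 0.11599815636873245], [0.5606509447097778, -0.11857117712497711], [0.7600983381271362, -0.08526762574911118], [0.7209302186965942, 0.1493017077445984]])
pan d (1965, np.float64(0.09966542732927752), ((0.635973334312439, 0.023470968008041382), (0.2009013593196869, 0.22323451936244965), 9.227221488952637), [[0.5189245939254761, 0.11753664165735245], [0.5547202825546265, -0.10280927270650864], [0.753022074
[... 995 characters left out ...]
583322525], [0.6358814835548401, 0.41790762543678284]])
bar s (63, np.float64(0.010933575075200985), ((0.5694212317466736, 0.3204157054424286), (0.028614046052098274, 0.029754571616649628), 0.20714892446994781), [[0.5550605654716492, 0.3352411687374115], [0.555168092250824, 0.3054867684841156], [0.583781898021698, 0.3055902421474457], [0.5836743712425232, 0.3353446424007416]])
bar d (152, np.float64(0.012134723950777249), ((0.5928900837898254, 0.3205855190753937), (0.07478001713752747, 0.07967282086610794), 73.32360076904297), [[0.5439994931221008, 0.2961997985839844], [0.6203213334083557, 0.27333641052246094], [0.64178067445755, 0.344971239566803], [0.5654588341712952, 0.3678346276283264]])
```

Units first: shifts go in units of 25 mm and turns go in units of 0.1 rad. So 0.32 m is 12.8, 0.3 m is 12, -0.6 rad is -6.

```bash
python3 -m jog '1,1.6,-0.4,-1.2,0,0,-1.2
1,3.2,-0.8,-1.6,0,0,-2.4
1,4.8,-1.2,-2,0,0,-3.6
1,6.4,-1.6,-2,0,0,-4.8
1,8,-2,-2,0,0,-6
1,9.2,-2.4,-2,0,0,-7.2
1,10.4,-2.8,-2,0,0,-8.4
1,11.2,-2.8,-2,0,0,-9.6
1,12,-2.8,-2,0,0,-10.8
1,12.8,-2.8,-2,0,0,-12' 30
python3 -m jog '1,0,0,0,0,0,-1.2
1,0,0,0,0,0,-2.1
1,0,0,0,0,0,-2.1
1,0,0,0,0,0,-2.1'
python3 - <<'E'
from h import *
s=env.sense();p,d=cams.grab_frame("wrist");cv2.imwrite("pics/w1.png",p);np.savez("pics/w1.npz",d=d,pos=s["position"],ori=s["orientation"])
E
```

```text
time: 0.93
position: [0.5291, 0.3213, 0.2722]
orientation: [-3.141, -0.001, 2.778]
contact_force: [0.2, -0.1, 0.5]
opening: 1.002
gripper_force: 0.0
time: 1.27
position: [0.5297, 0.3199, 0.2722]
orientation: [-3.141, -0.001, 2.978]
contact_force: [0.1, -0.4, 1.0]
opening: 1.001
gripper_force: 0.0
```

View pics/w1.png

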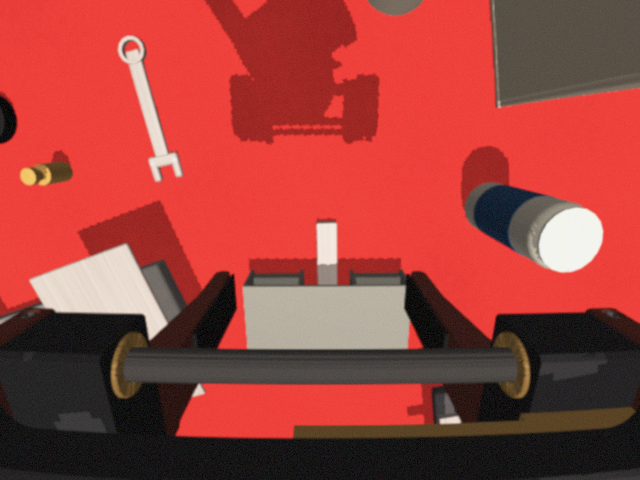

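The wrist view shows the bar's end at (317–336,222), with the bar running up to the rack mouth near row 268. The wrench jaw is at (166,165). The lane straight out of the rack is clear.

```bash
python3 - <<'E'
from h import *
np.set_printoptions(precision=4,suppress=True)
f=np.load("pics/w1.npz"); k=cam("wrist",{"position":f["pos"],"orientation":f["ori"]}); d=f["d"]
for n,uv in [("endL",(317,222)),("endR",(336,222)),("mouthL",(318,262)),("mouthR",(337,262))]:
    print(n,onz(k,uv,.012),dep(k,d,uv))
P=cloud(k,d,(305,215,350,285)); Q=P[(P[:,2]>.006)&(P[:,2]<.02)]
print(len(Q),np.median(Q[:,2]),cv2.minAreaRect(Q[:,:2].astype(np.float32)),cv2.boxPoints(cv2.minAreaRect(Q[:,:2].astype(np.float32))))
v=Q[:,:2]-Q[:,:2].mean(0); w,V=np.linalg.eigh(v.T@v); print("axis",np.degrees(np.arctan2(*V[::-1,1])),Q[:,:2].mean(0))
P=cloud(k,d,(250,290,405,345)); Q=P[(P[:,2]>.045)&(P[:,2]<.065)];print(cv2.minAreaRect(Q[:,:2].astype(np.float32)),cv2.boxPoints(cv2.minAreaRect(Q[:,:2].astype(np.float32))))
ks=cam("scene"); print("tri end with scene",tri(k,(326.5,222),ks,(421.5,235.5)))
E
python3 - <<'E'
import cv2
im=cv2.imread("pics/w1.png")[205:295,260:390]; cv2.imwrite("pics/w1c.png",cv2.resize(im,(780,540),interpolation=2))
E
```

```text
endL [0.5534 0.3107 0.012 ] [ 0.5562  0.3101 -0.    ]
endR [0.5574 0.3344 0.012 ] [0.5597 0.3345 0.0023]
mouthL [0.6066 0.3031 0.012 ] [0.6071 0.303  0.0107]
mouthR [0.6107 0.3276 0.012 ] [0.6112 0.3276 0.0106]
1260 0.011177706663076742 ((0.6002051830291748, 0.32434025406837463), (0.041847195476293564, 0.08613657206296921), 81.80767822265625) [[0.5546 0.3098]
 [0.6399 0.2975]
 [0.6458 0.3389]
 [0.5606 0.3512]]
axis 172.499307634885 [0.5972 0.317 ]
((0.6660926938056946, 0.3050093650817871), (0.19707529246807098, 0.07691484689712524), 80.55142974853516) [[0.612  0.2141]
 [0.6879 0.2015]
 [0.7202 0.3959]
 [0.6443 0.4085]]
tri end with scene (array([0.5569, 0.3233, 0.0091]), np.float64(0.002292533712277265))
```

View pics/w1c.png

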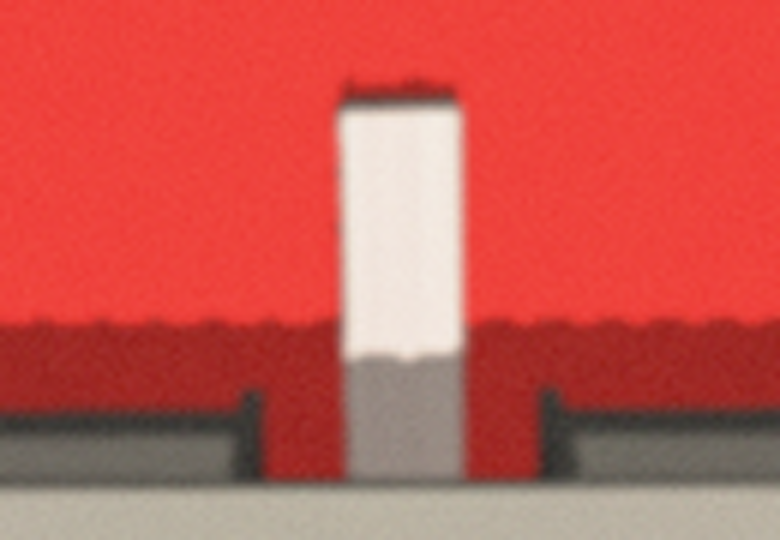

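View pics/Sc.png

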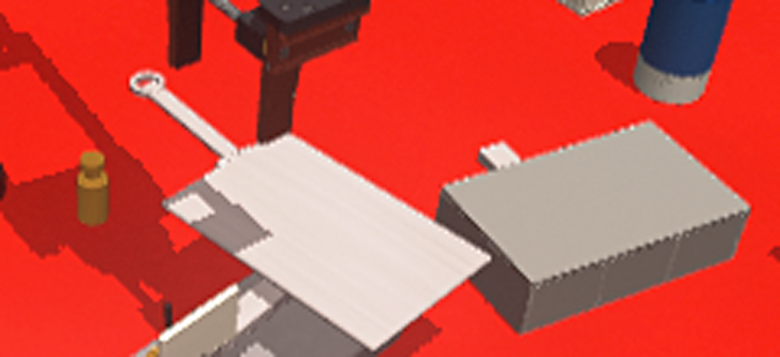

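The crop shows the bar's end at (316.3–337.2,222.5) and its sides at (317.5/337.7,285). The bar's yaw is about −8°, and its top measures 11–12 mm high, as expected. I'll descend over the projecting end.

To row units: -0.0535 m is -2.14, 0.0075 m is 0.3, -0.024 rad is -0.24.

```bash
python3 -m jog '1,-1.2,0.16,0.8,0,0,-0.24
1,-2.14,0.3,2,0,0,-0.24
1,-2.14,0.3,3.6,0,0,-0.24
1,-2.14,0.3,5.2,0,0,-0.24
1,-2.14,0.3,6.8,0,0,-0.24
1,-2.14,0.3,8.4,0,0,-0.24
1,-2.14,0.3,9.6,0,0,-0.24
1,-2.14,0.3,10.2,0,0,-0.24
1,-2.14,0.3,10.6,0,0,-0.24
1,-2.14,0.3,10.68,0,0,-0.24'
python3 -m jog '1,0,0,0,0,0,0
1,0,0,0,0,0,0
0.2,0,0,0,0,0,0
0.1,0,0,0,0,0,0
0.1,0,0,0,0,0,0
0.1,0,0,0,0,0,0
0.1,0,0,0,0,0,0
0.1,0,0,0,0,0,0
0.1,0,0,0,0,0,0
0.1,0,0,0,0,0,0' 30
```

```text
time: 2.15
position: [0.5829, 0.318, 0.0036]
orientation: [-3.14, -0.003, 3.003]
contact_force: [1.2, 0.2, -0.2]
opening: 0.996
gripper_force: 0.0
time: 2.98
position: [0.5839, 0.3188, 0.0056]
orientation: [-3.142, -0.0, 3.005]
contact_force: [-0.5, 0.5, -0.7]
opening: 0.433
gripper_force: 0.0
```

To row units: 0.0015 m is 0.06.

```bash
python3 -m jog '0.1,0,0,0.06,0,0,0
0.1,0,0,0.06,0,0,0
0.1,0,0,0.06,0,0,0
0.1,0,0,0.06,0,0,0
0.1,0,0,0.06,0,0,0
0.1,0,0,0.06,0,0,0' 30
```

```text
time: 3.48
position: [0.5838, 0.3188, 0.0039]
orientation: [-3.141, -0.0, 3.005]
contact_force: [0.7, 0.2, -2.3]
opening: 0.29
gripper_force: 30.0
```

```bash
python3 -m jog '0.1,0.2,0,0,0,0,0
0.1,0.68,0,0,0,0,0
0.1,1.28,0,0,0,0,0
0.1,1.88,0,0,0,0,0
0.1,2.48,0,0,0,0,0
0.1,3.08,0,0,0,0,0
0.1,3.68,0,0,0,0,0
0.1,4.2,0,0,0,0,0
0.1,4.6,0,0,0,0,0
0.1,4.8,0,0,0,0,0'
python3 - <<'E'
from h import *
ks=cam("scene");d=np.load("pics/scene0.npy")
for uv in [(386,185),(392,187),(408,168)]: print(dep(ks,d,uv))
E
```

```text
time: 4.32
position: [0.4628, 0.3351, 0.0041]
orientation: [-3.141, -0.001, 3.006]
contact_force: [0.5, -0.9, -2.6]
opening: 0.294
gripper_force: 30.0
[0.30806171 0.40941514 0.00996105]
[0.3222756  0.422997   0.00536071]
[0.25879078 0.55119161 0.00213189]
```

```bash
python3 -m jog '0.6,0,0,0,0,0,0
0.6,0,0,0,0,0,0
0.6,0,0,0,0,0,0
0.6,0,0,0,0,0,0
0.6,0,0,0,0,0,0
0.6,0,0,0,0,0,0'
python3 -m jog '1,0,0,-0.8,0,0,0
1,0,0,-2.4,0,0,0
1,0,0,-4,0,0,0
1,0,0,-5.6,0,0,0
1,0,0,-7.2,0,0,0
1,0.8,0,-8.8,0,0,0
1,1.6,0,-10,0,0,0
1,1.6,0,-10,0,0,0
1,1.6,0,-10,0,0,0'
python3 - <<'E'
from h import *
np.set_printoptions(precision=4,suppress=True)
s=env.sense();p,d=cams.grab_frame("wrist");cv2.imwrite("pics/w2.png",p);np.savez("pics/w2.npz",d=d,pos=s["position"],ori=s["orientation"])
E
```

```text
time: 4.82
position: [0.4657, 0.3352, 0.0042]
orientation: [3.141, 0.0, 3.004]
contact_force: [-0.6, 0.3, -0.5]
opening: 0.606
gripper_force: 0.0
time: 5.57
position: [0.4261, 0.3414, 0.2564]
orientation: [3.138, 0.004, 3.006]
contact_force: [-0.5, -0.1, -0.6]
opening: 1.006
gripper_force: 0.0
```

View pics/w2.png

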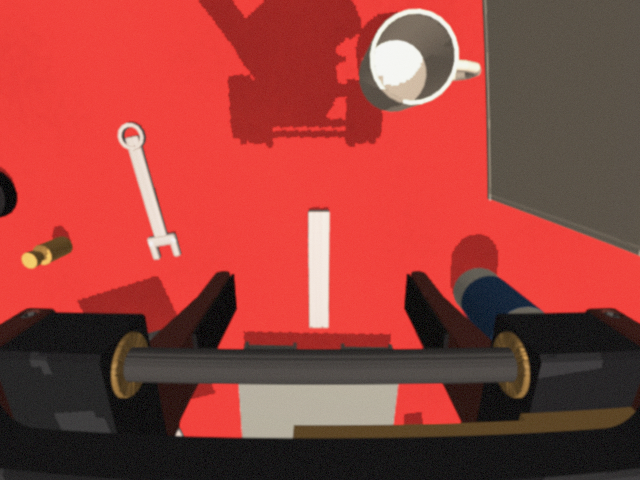

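The bar lies on the bench clear of the rack, with corners at about (308,211), (330,211), (308.5,328) and (328,328). Next I'll find its middle and measure the small weight, and take a lowered second view later if needed.

Run:
```python
from h import *
np.set_printoptions(precision=4,suppress=True)
f=np.load("pics/w2.npz"); s={"position":f["pos"],"orientation":f["ori"]}; k=cam("wrist",s); d=f["d"]
a,b=onz(k,(319,211),.012),onz(k,(318.3,328),.012); m=(a+b)/2; print(a,b,np.linalg.norm(a-b),m,np.degrees(np.arctan2(*(b-a)[1::-1])))
P=cloud(k,d,(295,200,345,332)); Q=P[(P[:,2]>.007)&(P[:,2]<.02)]
print(len(Q),np.median(Q[:,2]),cv2.minAreaRect(Q[:,:2].astype(np.float32)))
R=Rot.from_euler("xyz",s["orientation"]).as_matrix()
T=np.array([m[0],m[1],.004]); print("tool delta",R.T@(T-s["position"]))
```

```text
[0.4344 0.3385 0.012 ] [0.5927 0.3156 0.012 ] 0.15996668453645274 [0.5135 0.3271 0.012 ] -8.2378797155792
2349 0.011158756513167112 ((0.5134694576263428, 0.3275303244590759), (0.025615738704800606, 0.15899325907230377), 81.6327133178711)
tool delta [-0.0876 -0.0032  0.2527]
```

```bash
python3 -m jog '1,-1.2,0,1.2,0,0,0
1,-2.4,-0.12,2,0,0,0
1,-3.5,-0.12,3.2,0,0,0
1,-3.5,-0.12,4.8,0,0,0
1,-3.5,-0.12,6.4,0,0,0
1,-3.5,-0.12,8,0,0,0
1,-3.5,-0.12,9.2,0,0,0
0.7,-3.5,-0.12,9.8,0,0,0
0.5,-3.5,-0.12,10.04,0,0,0
0.4,-3.5,-0.12,10.08,0,0,0'
python3 -m jog '0.1,0,0,0,0,0,0
0.1,0,0,0,0,0,0
0.1,0,0,0,0,0,0
0.1,0,0,0,0,0,0
0.1,0,0,0,0,0,0
0.1,0,0,0,0,0,0
0.1,0,0,0,0,0,0
0.1,0,0,0,0,0,0' 40
```

```text
time: 6.45
position: [0.5101, 0.3258, 0.0003]
orientation: [-3.141, -0.004, 3.004]
contact_force: [-2.9, 3.1, 11.8]
opening: 0.813
gripper_force: 6.0
time: 7.12
position: [0.5116, 0.3257, 0.0019]
orientation: [-3.141, -0.0, 3.005]
contact_force: [0.4, -0.2, -3.1]
opening: 0.289
gripper_force: 40.0
```

```bash
python3 -m jog '0.1,0,0,-0.2,0,0,0
0.1,0,0,-0.8,0,0,0
0.1,0,0,-1.8,0,0,0
0.1,0,0,-3,0,0,0
0.1,0,0,-4.2,0,0,0
0.1,0,0,-5.4,0,0,0
0.1,0,0,-6.4,0,0,0
0.1,0,0,-7,0,0,0
0.1,0,0,-7.2,0,0,0'
python3 -m jog '0.1,-0.4,-0.56,0,0,0,-0.3
0.1,-1.08,-1.6,0,0,0,-0.6
0.1,-1.8,-2.68,0,0,0,-1
0.1,-2.52,-3.76,0,0,0,-1.4
0.1,-3.24,-4.84,0,0,0,-1.8
0.1,-3.96,-5.92,0,0,0,-2.2
0.1,-4.68,-7,0,0,0,-2.6
0.1,-5.2,-7.8,0,0,0,-2.9
0.1,-5.52,-8.28,0,0,0,-3.09
0.1,-5.68,-8.5,0,0,0,-3.09'
python3 - <<'E'
from h import *
p,d=cams.grab_frame("scene");q,_=cams.grab_frame("side")
a=cv2.resize(p[150:300,260:460],(800,600)); b=cv2.resize(q[130:280,270:470],(800,600))
cv2.imwrite("pics/m3.png",cv2.resize(np.hstack([a,b]),(800,300),interpolation=cv2.INTER_AREA))
print(env.sense())
E
```

```text
time: 7.87
position: [0.5128, 0.3263, 0.1853]
orientation: [3.139, 0.004, 3.005]
contact_force: [0.8, 0.1, -3.6]
opening: 0.294
gripper_force: 40.0
time: 8.7
position: [0.6233, 0.0934, 0.1807]
orientation: [-3.141, -0.002, -2.971]
contact_force: [-0.2, 0.6, -4.2]
opening: 0.29
gripper_force: 40.0
{'time': 8.8, 'qpos': array([ 4.16168688e-02,  4.40192656e-01,  1.48860631e+00,  3.01523412e-05,
        1.21492915e+00, -1.69900188e+00]), 'dq': array([ 0.0329853 , -0.01246946,  0.01107164,  0.01815416,  0.00631889,
        0.01312728]), 'joint_torque': array([-1.35623585e+00, -5.77850783e+01, -2.77088338e+01, -2.45940350e-01,
        2.39593349e-02, -1.99981928e-01]), 'position': array([0.62296819, 0.09491146, 0.18097883]), 'orientation': array([ 3.14129162e+00, -2.11432686e-03, -2.97178045e+00]), 'contact_force': array([-0.70321046, -0.10749409, -4.14156484]), 'torque': array([ 0.13098029, -0.07197175,  0.03282288]), 'gripper_force': 39.99885678291321, 'opening': 0.2875729507381148}
```

View pics/m3.png

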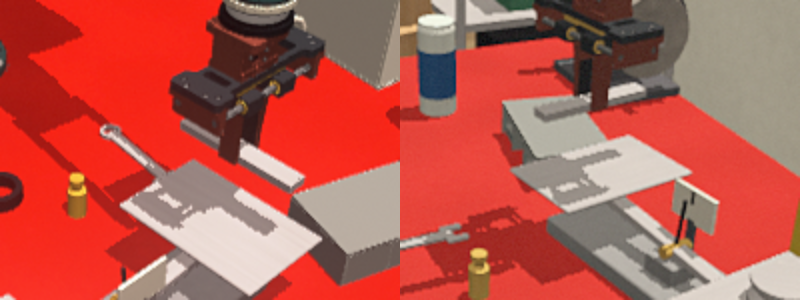

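The bar is level, parallel to the pan's long side and about over its +y half. The small weight is undisturbed. I'll lower the bar.

To row units: 0.074 m is 2.96, 0.073 m is 2.92.

```bash
python3 -m jog '0.1,0,0,0.4,0,0,0
0.1,0,0,1,0,0,0
0.1,0,0,1.6,0,0,0
0.1,0,0,2.2,0,0,0
0.1,0,0,2.6,0,0,0
0.1,0,0,2.84,0,0,0
0.1,0,0,2.92,0,0,0
0.1,0,0,2.96,0,0,0
0.1,0,0,2.96,0,0,0'
python3 -m jog '0.1,0,0,0.04,0,0,0
0.1,0,0,0.08,0,0,0
0.1,0,0,0.12,0,0,0
0.1,0,0,0.12,0,0,0
0.1,0,0,0.12,0,0,0'
```

```text
time: 9.55
position: [0.6237, 0.0962, 0.1084]
orientation: [-3.142, 0.001, -2.969]
contact_force: [0.0, -0.2, -4.3]
opening: 0.292
gripper_force: 40.0
time: 9.97
position: [0.6235, 0.0958, 0.1052]
orientation: [3.142, 0.0, -2.969]
contact_force: [0.1, -0.3, -3.1]
opening: 0.292
gripper_force: 40.0
```

To row units: 0.001 m is 0.04.

```bash
python3 -m jog '0.1,0,0,0.04,0,0,0
0.1,0,0,0.04,0,0,0
0.1,0,0,0.04,0,0,0'; python3 -m jog '0.1,0,0,0.04,0,0,0
0.1,0,0,0.04,0,0,0
0.1,0,0,0.04,0,0,0'; python3 -m jog '0.1,0,0,0.04,0,0,0
0.1,0,0,0.04,0,0,0
0.1,0,0,0.04,0,0,0'
```

```text
time: 10.22
position: [0.6234, 0.0959, 0.1041]
orientation: [3.142, -0.0, -2.969]
contact_force: [-0.3, -0.0, -3.8]
opening: 0.289
gripper_force: 40.0
time: 10.47
position: [0.6234, 0.0959, 0.103]
orientation: [3.142, -0.0, -2.969]
contact_force: [-0.9, 0.7, -3.4]
opening: 0.29
gripper_force: 40.0
time: 10.72
position: [0.6234, 0.0959, 0.102]
orientation: [3.142, -0.0, -2.969]
contact_force: [-0.1, -0.6, -4.0]
opening: 0.29
gripper_force: 40.0
```

```bash
python3 -m jog '0.1,0,0,0.04,0,0,0
0.1,0,0,0.04,0,0,0
0.1,0,0,0.04,0,0,0'; python3 -m jog '0.1,0,0,0.04,0,0,0
0.1,0,0,0.04,0,0,0
0.1,0,0,0.04,0,0,0'; python3 -m jog '0.1,0,0,0.04,0,0,0
0.1,0,0,0.04,0,0,0
0.1,0,0,0.04,0,0,0'
```

```text
time: 10.97
position: [0.6235, 0.0959, 0.1011]
orientation: [3.142, -0.0, -2.969]
contact_force: [0.2, -0.2, -3.7]
opening: 0.291
gripper_force: 40.0
time: 11.22
position: [0.6235, 0.0959, 0.1006]
orientation: [3.142, 0.0, -2.969]
contact_force: [-2.1, 1.3, 1.7]
opening: 0.291
gripper_force: 40.0
time: 11.47
position: [0.6235, 0.096, 0.0992]
orientation: [3.141, 0.0, -2.969]
contact_force: [-0.5, 0.5, 1.2]
opening: 0.291
gripper_force: 40.0
```

Contact at z ≈ 0.1006. I'll ease up 1 mm, release and lift.

```bash
python3 -m jog '0.1,0,0,-0.04,0,0,0
0.1,0,0,-0.04,0,0,0
0.4,0,0,-0.04,0,0,0
0.4,0,0,-0.04,0,0,0
0.5,0,0,-0.04,0,0,0
0.6,0,0,-0.04,0,0,0
0.6,0,0,-0.04,0,0,0'
python3 -m jog '0.6,0,0,-0.4,0,0,0
0.6,0,0,-1.6,0,0,0
0.6,0,0,-3.2,0,0,0
0.6,0,0,-4.4,0,0,0
0.6,0,0,-5.2,0,0,0'
python3 - <<'E'
from h import *
np.set_printoptions(precision=4,suppress=True)
f=np.load("pics/w2.npz"); k=cam("wrist",{"position":f["pos"],"orientation":f["ori"]}); d=f["d"]
P=cloud(k,d,(20,225,80,275)); Q=P[(P[:,2]>.045)&(P[:,2]<.07)]; print("w2 knob",len(Q),Q.mean(0),Q.max(0),Q.min(0))
ks,kd=cam("scene"),cam("side"); p,ds=cams.grab_frame("scene"); q,dd=cams.grab_frame("side")
for n,k,d,b in [("s",ks,ds,(285,230,312,262)),("d",kd,dd,(300,248,320,284))]:
    P=cloud(k,d,b)
    for lo,hi in [(.057,.07),(.015,.038)]:
        Q=P[(P[:,2]>lo)&(P[:,2]<hi)]; print(n,len(Q),Q.mean(0),Q.min(0),Q.max(0))
for z in (.03,): print(tri(ks,(298,248),kd,(309.5,268)),"w2-scene knob top",tri(cam("wrist",{"position":f["pos"],"orientation":f["ori"]}),(29,261),ks,(298,237)))
a=cv2.resize(p[170:290,270:430],(800,600)); b=cv2.resize(p[225:270,270:330],(800,600),interpolation=2)
cv2.imwrite("pics/m4.png",cv2.resize(np.hstack([a,b]),(800,300),interpolation=cv2.INTER_AREA))
E
```

```text
time: 12.05
position: [0.6235, 0.0958, 0.1001]
orientation: [-3.142, -0.0, -2.969]
contact_force: [-0.1, 0.4, 0.5]
opening: 0.579
gripper_force: 0.0
time: 12.47
position: [0.625, 0.0959, 0.2347]
orientation: [-3.141, 0.005, -2.969]
contact_force: [-0.2, 1.0, -0.5]
opening: 0.598
gripper_force: 0.0
w2 knob 283 [ 0.4332 -0.0005  0.0574] [0.4432 0.0071 0.0611] [ 0.4243 -0.012   0.045 ]
s 32 [ 0.436  -0.0039  0.0595] [ 0.426  -0.0136  0.0571] [0.4461 0.006  0.062 ]
s 60 [ 0.4427 -0.0081  0.0264] [ 0.4239 -0.0167  0.015 ] [0.4485 0.004  0.0376]
d 38 [ 0.4317 -0.0044  0.0602] [ 0.4232 -0.013   0.057 ] [0.4422 0.007  0.0631]
d 85 [ 0.4298 -0.0112  0.0263] [ 0.4197 -0.0175  0.0152] [ 0.4454 -0.0008  0.0375]
(array([ 0.4343, -0.0032,  0.0281]), np.float64(0.0003410545695990481)) w2-scene knob top (array([ 0.4335, -0.0009,  0.063 ]), np.float64(0.0023908626666651884))
```

View pics/m4.png

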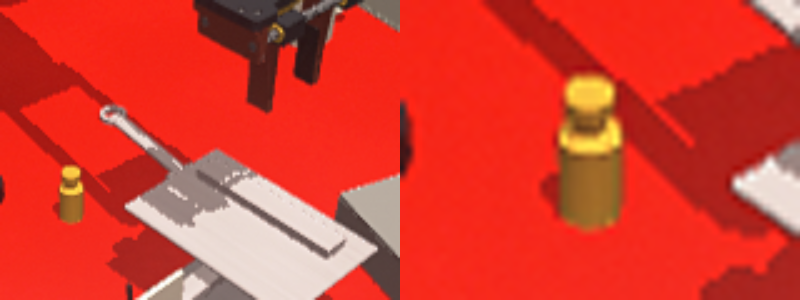

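The bar lies flat on the pan. The small weight is at (0.434, −0.003) with its top at 0.060. I'll fetch it.

```bash
python3 -c "
from h import *
ks=cam('scene');d=np.load('pics/scene0.npy')
for uv in [(270,240),(259,253),(316,216),(340,237)]: print(dep(ks,d,uv).round(3))"
python3 -m jog '0.6,1.2,-0.4,0,0,0,0
0.6,2.6,-0.8,0,0,0,0
0.6,4,-1.2,0,0,0,0
0.6,5.4,-1.72,0,0,0,0
0.6,6.8,-2.16,0,0,0,0
0.6,7.8,-2.48,0,0,0,0
0.6,8.148,-2.608,0.4,0,0,0
0.6,8.148,-2.608,1.6,0,0,0
0.6,8.148,-2.608,3,0,0,0
0.6,8.148,-2.608,4,0,0,0'
```

```text
[ 0.355 -0.042  0.019]
[ 0.382 -0.091  0.014]
[0.32  0.132 0.007]
[0.438 0.132 0.008]
time: 13.4
position: [0.4324, -0.0033, 0.1282]
orientation: [3.141, -0.001, -2.97]
contact_force: [-0.5, -0.6, -0.9]
opening: 0.6
gripper_force: 0.0
```

To row units: 0.11 m is 4.4, 0.108 m is 4.32.

```bash
python3 -m jog '0.6,0,0,1.2,0,0,0
0.6,0,0,2.4,0,0,0
0.6,0,0,3.4,0,0,0
0.6,0,0,4,0,0,0
0.6,0,0,4.32,0,0,0
0.6,0,0,4.4,0,0,0
0.6,0,0,4.4,0,0,0'
python3 -m jog '0.1,0,0,0.16,0,0,0
0.1,0,0,0.16,0,0,0
0.1,0,0,0.16,0,0,0
0.1,0,0,0.16,0,0,0
0.1,0,0,0.16,0,0,0
0.1,0,0,0.16,0,0,0
0.1,0,0,0.16,0,0,0
0.1,0,0,0.16,0,0,0' 25
```

```text
time: 13.98
position: [0.4334, -0.0032, 0.0198]
orientation: [3.141, -0.001, -2.969]
contact_force: [0.4, -0.0, 0.7]
opening: 0.6
gripper_force: 0.0
time: 14.65
position: [0.4343, -0.0033, 0.0167]
orientation: [-3.141, 0.001, -2.969]
contact_force: [-1.1, 1.5, 6.6]
opening: 0.291
gripper_force: 25.0
```

```bash
python3 -m jog '0.1,0,0,-0.12,0,0,0
0.1,0,0,-0.6,0,0,0
0.1,0,0,-1.6,0,0,0
0.1,0,0,-3,0,0,0
0.1,0,0,-4.4,0,0,0
0.1,0,0,-5.8,0,0,0
0.1,0,0,-7,0,0,0
0.1,0,0,-7.6,0,0,0
0.1,0,0,-7.6,0,0,0'
python3 -m jog '0.1,-0.4,0,0,0,0,1
0.1,-1.2,0.08,0,0,0,2.2
0.1,-2,0.12,0,0,0,3.4
0.1,-3,0.16,0,0,0,4.6
0.1,-4,0.24,0,0,0,5.8
0.1,-5,0.32,0,0,0,7
0.1,-6,0.36,0,0,0,8.2
0.1,-7,0.44,0,0,0,9.4
0.1,-7.8,0.48,0,0,0,10.6
0.1,-8.22,0.5,0,0,0,11.8'
python3 -m jog '0.1,0,0,0,0,0,1.2
0.1,0,0,0,0,0,2.4
0.1,0,0,0,0,0,3.4
0.1,0,0,0,0,0,4
0.1,0,0,0,0,0,4
0.1,0,0,0,0,0,4'
python3 - <<'E'
from h import *
p,d=cams.grab_frame("scene");q,_=cams.grab_frame("side")
a=cv2.resize(p[150:300,260:460],(800,600)); b=cv2.resize(q[130:280,270:470],(800,600))
cv2.imwrite("pics/m5.png",cv2.resize(np.hstack([a,b]),(800,300),interpolation=cv2.INTER_AREA))
E
```

```text
time: 15.4
position: [0.4361, -0.0036, 0.2096]
orientation: [-3.139, 0.006, -2.969]
contact_force: [0.7, 0.0, -2.4]
opening: 0.285
gripper_force: 25.0
time: 16.23
position: [0.6355, 0.0449, 0.2034]
orientation: [-3.14, -0.001, 2.128]
contact_force: [0.2, -0.6, -1.8]
opening: 0.289
gripper_force: 25.0
time: 16.73
position: [0.6331, 0.0443, 0.2042]
orientation: [-3.138, -0.001, 1.736]
contact_force: [-0.9, -0.1, -3.0]
opening: 0.288
gripper_force: 25.0
```

View pics/m5.png

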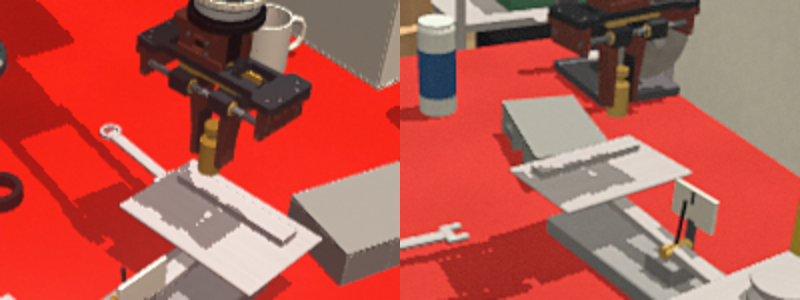

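The weight is held upright over the free half of the pan. I'll lower it, then follow the pan down.

To row units: 0.082 m is 3.28, 0.079 m is 3.16.

```bash
python3 -m jog '0.1,0,0,0.4,0,0,0
0.1,0,0,1,0,0,0
0.1,0,0,1.8,0,0,0
0.1,0,0,2.4,0,0,0
0.1,0,0,2.88,0,0,0
0.1,0,0,3.16,0,0,0
0.1,0,0,3.28,0,0,0
0.1,0,0,3.28,0,0,0
0.1,0,0,3.28,0,0,0'
python3 -m jog '0.1,0,0,0.04,0,0,0
0.1,0,0,0.08,0,0,0
0.1,0,0,0.12,0,0,0
0.1,0,0,0.16,0,0,0
0.1,0,0,0.16,0,0,0
0.1,0,0,0.16,0,0,0'
python3 -m jog '0.1,0,0,0.02,0,0,0
0.1,0,0,0.04,0,0,0
0.1,0,0,0.06,0,0,0
0.1,0,0,0.08,0,0,0
0.1,0,0,0.1,0,0,0
0.1,0,0,0.12,0,0,0
0.1,0,0,0.12,0,0,0'
```

```text
time: 17.58
position: [0.6347, 0.0442, 0.1246]
orientation: [3.141, 0.0, 1.734]
contact_force: [-0.4, 0.4, -1.5]
opening: 0.287
gripper_force: 25.0
time: 18.08
position: [0.6342, 0.0443, 0.1202]
orientation: [-3.141, -0.0, 1.734]
contact_force: [0.5, -0.1, -1.6]
opening: 0.285
gripper_force: 25.0
time: 18.67
position: [0.6342, 0.0442, 0.117]
orientation: [-3.141, -0.0, 1.734]
contact_force: [0.6, 0.2, -2.0]
opening: 0.284
gripper_force: 25.0
```

Contact is due about now, so I'll lower by another 13 mm at 12 mm/s with the pan following.

To row units: 0.003 m is 0.12, 0.002 m is 0.08.

```bash
python3 -m jog '0.1,0,0,0.02,0,0,0
0.1,0,0,0.04,0,0,0
0.1,0,0,0.08,0,0,0
0.1,0,0,0.12,0,0,0
0.1,0,0,0.12,0,0,0
0.1,0,0,0.12,0,0,0'
python3 -m jog '0.1,0,0,0.04,0,0,0
0.1,0,0,0.08,0,0,0
0.1,0,0,0.12,0,0,0
0.1,0,0,0.16,0,0,0
0.1,0,0,0.2,0,0,0
0.1,0,0,0.24,0,0,0
0.1,0,0,0.24,0,0,0
0.1,0,0,0.24,0,0,0'
```

```text
time: 19.17
position: [0.6342, 0.0443, 0.1141]
orientation: [-3.142, -0.0, 1.734]
contact_force: [-0.6, 1.0, -0.8]
opening: 0.29
gripper_force: 25.0
time: 19.83
position: [0.6343, 0.0442, 0.108]
orientation: [-3.142, -0.0, 1.734]
contact_force: [0.2, 0.6, -0.8]
opening: 0.29
gripper_force: 25.0
```

To row units: 0.006 m is 0.24, 0.005 m is 0.2.

```bash
python3 -m jog '0.1,0,0,0.04,0,0,0
0.1,0,0,0.08,0,0,0
0.1,0,0,0.12,0,0,0
0.1,0,0,0.16,0,0,0
0.1,0,0,0.2,0,0,0
0.1,0,0,0.24,0,0,0
0.1,0,0,0.24,0,0,0
0.1,0,0,0.24,0,0,0
0.1,0,0,0.24,0,0,0'
python3 - <<'E'
from h import *
kd=cam("side"); q,d=cams.grab_frame("side"); P=cloud(kd,d,(340,205,400,232)); Q=P[(P[:,2]>.075)&(P[:,2]<.11)]; print(len(Q),np.median(Q[:,2]))
E
```

```text
time: 20.58
position: [0.6342, 0.0442, 0.1021]
orientation: [-3.141, 0.0, 1.734]
contact_force: [-0.7, 0.7, 0.4]
opening: 0.288
gripper_force: 25.0
1132 0.0864453763036529
```

The pan reads 86 mm, so it is level. I'll release and lift straight up.

Units first: shifts go in units of 25 mm and turns go in units of 0.1 rad. So -0.16 m is -6.4, -0.14 m is -5.6.

```bash
python3 -m jog '0.35,0,0,0,0,0,0
0.4,0,0,0,0,0,0
0.5,0,0,0,0,0,0
0.6,0,0,0,0,0,0
0.6,0,0,0,0,0,0
0.6,0,0,0,0,0,0
0.6,0,0,0,0,0,0
0.6,0,0,0,0,0,0'
python3 -m jog '0.6,0,0,-0.4,0,0,0
0.6,0,0,-1.2,0,0,0
0.6,0,0,-2.4,0,0,0
0.6,0,0,-4,0,0,0
0.6,0,0,-5.6,0,0,0
0.6,0,0,-6.4,0,0,0
0.6,0,0,-6.4,0,0,0
0.6,0,0,-6.4,0,0,0
0.6,0,0,-6.4,0,0,0
0.6,0,0,-6.4,0,0,0'
python3 -m jog '0.6,0,0,0,0,0,0
0.6,0,0,0,0,0,0
0.6,0,0,0,0,0,0
0.6,0,0,0,0,0,0
0.6,0,0,0,0,0,0
0.6,0,0,0,0,0,0
0.6,0,0,0,0,0,0
0.6,0,0,0,0,0,0
0.6,0,0,0,0,0,0
0.6,0,0,0,0,0,0'
python3 - <<'E'
from h import *
kd=cam("side"); q,d=cams.grab_frame("side"); p,ds=cams.grab_frame("scene"); ks=cam("scene")
P=cloud(kd,d,(340,205,400,232)); Q=P[(P[:,2]>.06)&(P[:,2]<.09)]; print("free",len(Q),np.median(Q[:,2]))
P=cloud(ks,ds,(225,310,250,340)); Q=P[(P[:,2]>.06)&(P[:,2]<.11)]; print("load s",len(Q),np.median(Q[:,2]))
P=cloud(ks,ds,(350,240,410,290)); Q=P[(P[:,2]>.06)&(P[:,2]<.11)]; print("free s",len(Q),np.median(Q[:,2]))
a=cv2.resize(p[200:380,210:450],(800,600)); b=cv2.resize(q[170:320,310:510],(800,600))
cv2.imwrite("pics/m6.png",cv2.resize(np.hstack([a,b]),(800,300),interpolation=cv2.INTER_AREA))
E
```

```text
time: 21.3
position: [0.6343, 0.0443, 0.1021]
orientation: [-3.142, -0.0, 1.734]
contact_force: [-1.2, 0.3, 0.7]
opening: 0.598
gripper_force: 0.0
time: 22.13
position: [0.6329, 0.0443, 0.2603]
orientation: [-3.138, -0.001, 1.734]
contact_force: [0.1, -0.1, -0.2]
opening: 0.601
gripper_force: 0.0
time: 22.97
position: [0.6343, 0.0442, 0.2622]
orientation: [3.142, 0.0, 1.734]
contact_force: [-0.6, -0.3, -0.2]
opening: 0.6
gripper_force: 0.0
free 881 0.0859332950134385
load s 702 0.08421838159472678
free s 2159 0.08578149816384661
```

View pics/m6.png

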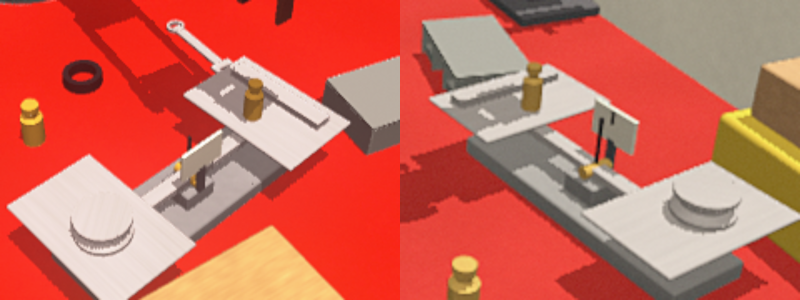

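The pans are at 86 and 84 mm, level within measurement error. The bar is flat and the small weight stands upright beside it.

```bash
python3 -c "
from bench import job
print(job.finish_job())"
```

```text
the job is handed in; nothing more can be done
None
```

The job is handed in after about 23 s of robot time: the bar and the 200 g weight balance the 600 g pulley, and the two pans measure level to within about 2 mm.

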